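# Refit the short column and reset the column heater

### The job

Take the one short column with a narrow waist out of the parts caddy and lay it, without dropping it, in the cradle on the column heater. Then reset the heater's tripped cutout without forcing it: pull its lever fully off, right to the stop, and only then throw it fully on. Keep the other parts in the caddy and leave the jar, the beaker and the wrench alone.

Things in the scene. Friction and masses are not known exactly. Their poses are not given: they have to be found in the camera images.
- caddy: Open blue parts caddy, fixed. Outside 240 (x) x 360 (y) x 42 mm high, walls and floor 5 mm; origin: centre of its underside. In it four bars lie roughly along its x (within 0.15 rad), in a row along y about 60 mm apart, in any order, their centres under the carry handle. Open the gripper only about 50 mm to miss the neighbours.
- column_mid (a point): The part wanted: short steel column lying in the caddy, 90 mm long along its x axis, with a hexagon nut at each end (26 mm across flats, 30 across corners, 15 mm long) and a round waist 20 mm thick and 60 mm long between. The point is its centre, 13 mm above what it lies on when on a flat. About 0.13 to 0.22 kg. Grip it across the waist.
- column: The same short column; origin in the middle of its underside as it lay at the start, x along its length (either end may lead).
- long_a_mid (a point): Centre of a long steel column, same nuts and waist but 150 mm long (x along it). Stays in the caddy; nudging it there is allowed.
- long_b_mid (a point): Centre of a second long column, like the first, 150 mm. Stays in the caddy.
- hexbar_mid (a point): Centre of a plain steel hexagon bar, 90 mm long, 26 mm across flats, with no waist. Stays in the caddy.
- nut_0: Loose steel nut 19 mm across flats, 14 mm high, lying flat near the far (+x) wall of the caddy; origin under its centre. Stays in the caddy.
- plug_0: Loose round steel plug, 19 mm wide, 18 mm high, near the caddy's near (-x) wall; origin under its centre. Stays in the caddy.
- plug_1: A second such plug.
- nut_1: A second such nut.
- nut_2: A third such nut.
- heater: White column heater, fixed: 240 (x) x 220 (y) x 60 mm high, origin centre of its underside. On its top are the cradle and the cutout lever. It and its lever must not be forced: the fingers may press on them with 60 N at most (aim for under 25), so feel for the lever's stops.
- cradle (a point): Centre of the column when home, 79 mm above the bench, at heater x -35, y 50 mm; column lies along the point's x. Two saddles 30 to 50 mm either side carry the nuts: floors 66 mm above the bench, channel 36 mm wide, flared lips to 86 mm high, end stops 101 mm apart, 82 mm high. The 60 mm between saddles is free for fingers down to the heater's top.
- lever_pivot (a point): Pivot of the cutout lever, on the heater at x 30, y -55 mm, 74 mm above the bench; x as the heater's. Two fixed black cheeks beside the lever, 70 mm long in x, 35 mm wide over both, stand 10 mm above the pivot.
- lever (a joint): Lean of the cutout lever, a black stick 14 mm wide, 10 thick, 72 mm from pivot to tip. 0 upright; + towards heater +x (on side), - towards heater -x, the robot (off side). Stops at -0.6 and +0.6; starts tripped, near 0. Stiff: friction 0.15 N m plus spring 0.12 N m/rad towards 0, so 4 to 8 N moves it; the stop is felt as a sharper rise. It stays where left.
- bottle: Glass jar with orange cap, 70 mm across, 140 mm high, to the left of the work; leave alone.
- beaker: Glass beaker, 70 mm across, 90 mm high, to the right of the work; leave alone.
- wrench: Steel wrench, 160 mm long, lying to the right of the work; leave alone.
- handle_mid (a point): Middle of the caddy's carry handle, a fixed bar along the caddy's y, 185 mm above the bench: black grip 28 mm thick, 280 mm long; steel uprights 14 mm thick at y = +-180 mm. It bars a gripper from coming straight down on the bars' centres: slant in by 25 to 45 degrees from the caddy's -x (robot) side.

How it is judged:
By the outcome, as a careful person would: the job done as asked, in the order asked, and still so for the second after the job is handed in, with the robot touching nothing.
It also fails if it takes over 61 s, if anything falls off the work surface, if the arm or the gripper's body presses on something with over 40 N, if the wrist force passes 120 N, or if a joint passes its speed limit or range.

### The arm

A 7-joint arm with a two-finger parallel gripper is mounted at the origin on the work surface. World frame = base frame: x ahead of the robot, y to its left, z up, the work surface at z = 0. Lengths are in m, angles in rad, forces in N, time in s.
With the tool pointing down it reaches from about 0.35 to 0.9 m from the base axis. Payload 19.9 kg.
Tool frame: the origin (TCP) lies between the finger pads; the fingertips stand 19 mm ahead of it and the grasp point (between the pads) is the TCP; z points along the fingers, y is the line along which they close (so a half turn about z gives the same grasp; the last joint's range is limited). The gripper opens to 94 mm and grips with 3 to 60 N. Pads are 16 mm wide; open, the fingers measure 119 mm over their backs; the gripper's body (75 mm by 177 mm) begins 78 mm behind the grasp point.
Start: joints at [-1.157, 0.417, -0.01, 1.614, 0.005, 1.111, -0.053], TCP at [0.275, 0.561, 0.224] pointing down, gripper open.
Joint ranges: [-2.81, 2.81], [-0.39, 2.02], [-1.27, 1.25], [0.06, 2.57], [-1.19, 4.33], [0.19, 2], [-2.82, 2.82]. Speed limits (rad/s): [1.89, 1.89, 2.39, 2.39, 3.01, 3.01, 3.01].

### API

Orientations are given as a 3x3 rotation matrix whose columns are the frame's x, y, z axes.
In Python, from rig import robot gives the robot as it stands. Calls block until the motion is done:
- robot.move_ptp(position, orientation): joint-space move of the TCP to a pose.
- robot.move_linear(position, velocity=0.15, frame=None, threshold=None): straight line of the TCP; frame=None keeps the orientation; velocity is the mean speed in m/s. With threshold (N) it stops when the force on the tool has changed by that much, and returns True; else False.
- robot.goto_joints(angles): joint-space move.
- robot.gripper_to(opening): finger opening in m; the grip force is fixed at half the most; returns when the fingers have stopped.
- robot.pause(seconds).
- robot.ik(position, orientation): joint angles nearest the present ones, or None.
- robot.get_state(): the state.
- robot.grab_frame(name): name is "scene" or "top"; returns the picture (480x640x3 uint8, red, green, blue); there is no depth.
- robot.camera_info(name): a dict with "fx", "fy", "cx", "cy" (pixels), "rvec" (rotation vector, rad) and "tvec" (3), from world to camera coordinates, as OpenCV has them. Camera axes: x right, y down, z forward; pixel columns grow to the right and rows downward; lengths in m; the calibration is good to about 2 mm. A picture is of the moment at which its call begins. camera_info takes no time and is no camera call.
A pose or a line that the arm cannot do raises robot.PlanningError and nothing moves.
- robot.sign_off(): hands the job in; it is judged then, once.
The state is a dict: "time": time; "qpos": joint angles; "joint_vel": joint speeds; "effort": joint torques, N m; "ee_pos": TCP position; "tool_rot": TCP orientation; "force": force on the tool from outside, world axes, zero at the start; "moment": the same for the moment, N m; "opening": finger opening in m; "grasp_force": force on a finger pad.
Only numpy, scipy, OpenCV 4.12 (cv2) and the standard library are available. Lean on these libraries where they do the work, as an engineer would, in place of code of your own. Each camera call takes 0.05 s, during which the arm holds its last target. There are 200 camera calls.

## Working session

There is one attempt and no reset: what is moved stays moved. The work goes in short steps, each a Python script; the robot and the scene stay as the last script left them, time stands still between calls to the robot, and variables do not carry over. Pictures are saved under pics/ and viewed, at most 12 in all, crops included, and the job is handed in when it is done.

```bash
ls; mkdir -p pics
cat > h.py <<'E'
import numpy as np, cv2
from rig import robot
def cam(n):
    c=robot.camera_info(n); K=np.array([[c['fx'],0,c['cx']],[0,c['fy'],c['cy']],[0,0,1.]])
    R=cv2.Rodrigues(np.array(c['rvec'],float))[0]; t=np.array(c['tvec'],float).ravel(); return K,R,t
def ray(n,uv):
    K,R,t=cam(n); d=R.T@np.linalg.solve(K,[uv[0],uv[1],1.]); return -R.T@t,d/np.linalg.norm(d)
def onz(n,uv,z):
    o,d=ray(n,uv); return o+d*(z-o[2])/d[2]
def tri(uv1,uv2,n1='scene',n2='top'):
    A=np.zeros((3,3));b=np.zeros(3);rs=[ray(n1,uv1),ray(n2,uv2)]
    for o,d in rs: P=np.eye(3)-np.outer(d,d);A+=P;b+=P@o
    p=np.linalg.solve(A,b); return p,[float(np.linalg.norm((np.eye(3)-np.outer(d,d))@(p-o))) for o,d in rs]
def proj(n,p):
    K,R,t=cam(n); q=K@(R@np.array(p,float)+t); return q[:2]/q[2]
E
python3 - <<'E'
from h import *
for n in('scene','top'):
    im=robot.grab_frame(n); cv2.imwrite(f'pics/{n}0.png',im[:,:,::-1]); o,d=ray(n,(320,240)); print(n,o.round(3),d.round(3),robot.camera_info(n)['fx'])
E
```

```text
pics
scene [1.29  0.159 1.39 ] [-0.512 -0.072 -0.856] 496.0933639238128
top [0.381 0.033 1.786] [ 0.124 -0.019 -0.992] 496.4224731904508
```

View pics/scene0.png

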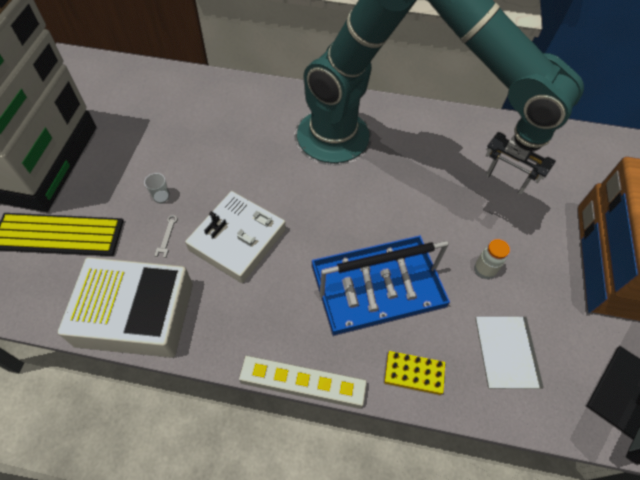

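View pics/top0.png

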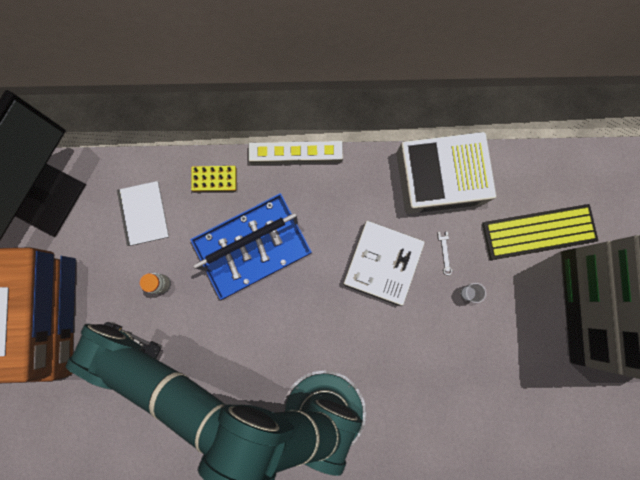

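The scene view shows the caddy at about (380,285), with the heater at (237,233). In the top view the caddy is at (252,247) and the heater at (385,262). I'll zoom in on both.

Run:
```python
import cv2,numpy as np
s=cv2.imread('pics/scene0.png');t=cv2.imread('pics/top0.png')
r=lambda i,x,y,w,h,k:cv2.resize(i[y:y+h,x:x+w],None,fx=k,fy=k,interpolation=cv2.INTER_CUBIC)
cv2.imwrite('pics/cs.png',r(s,305,225,150,115,5));cv2.imwrite('pics/ct.png',r(t,185,190,130,112,5))
cv2.imwrite('pics/ch.png',np.hstack([r(s,185,185,100,100,4),r(t,337,212,100,100,4)]))
```

```text
(no output)
```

View pics/cs.png

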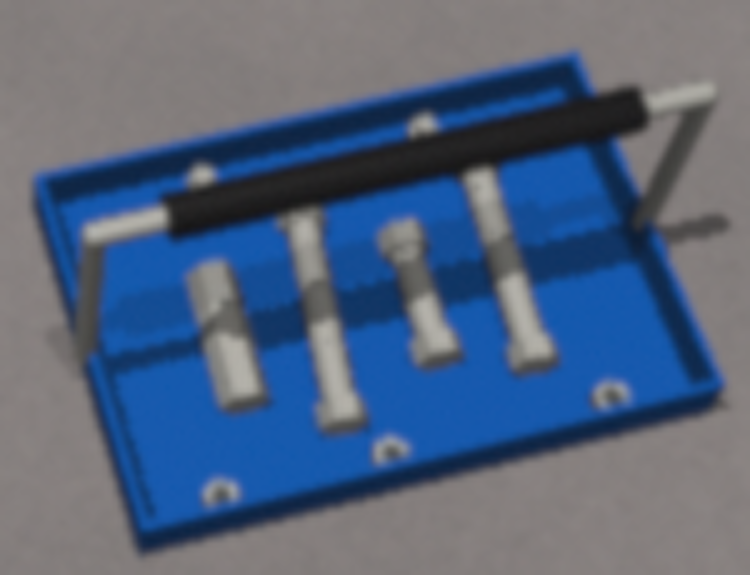

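View pics/ct.png

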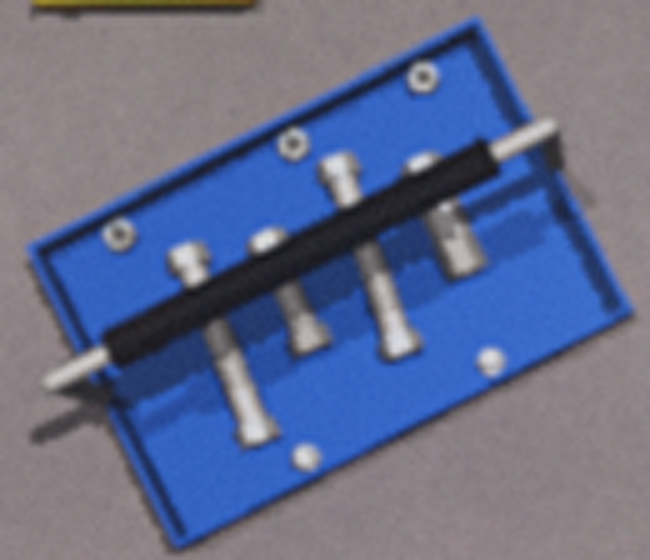

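View pics/ch.png

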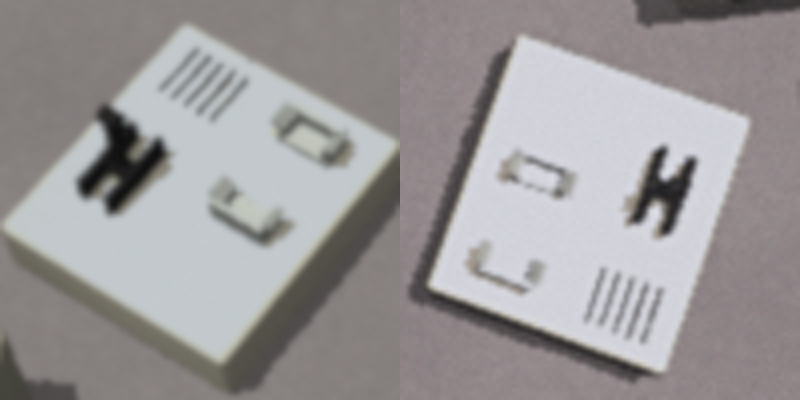

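Going by the crops, the short waisted column has its nut centres at crop (403,240) and (435,345) in the scene view, and (268,243) and (308,335) in the top view. The plain hexbar is at the -y end. The heater's cradle saddles are at (312,135) and (248,213) in the scene crop, and (540,175) and (505,270) in the top crop. The lever is near upright at (115,125) in the scene crop.

```bash
cat > m.py <<'E'
from h import *
S=cv2.imread('pics/scene0.png');T=cv2.imread('pics/top0.png')
def up(c,k,o): return (np.array(c,float)+.5)/k-.5+np.array(o)
def sub(im,p): return cv2.cornerSubPix(cv2.cvtColor(im,6),np.float32([[p]]),(3,3),(-1,-1),(3,30,.01))[0,0]
def corners(sc,tc,k,so,to,ref=True):
    out=[]
    for a,b in zip(sc,tc):
        a=up(a,k,so);b=up(b,k,to)
        if ref:
            a2=sub(S,a);b2=sub(T,b); print('shift',(a2-a).round(2),(b2-b).round(2))
            if max(abs(a2-a).max(),abs(b2-b).max())<1.2:a,b=a2,b2
        p,e=tri(a,b); print(p.round(4),'res',np.round(e,4)); out.append(p)
    return np.array(out)
def fit(model,pts):
    m=np.array(model,float);q=pts[:,:2]; mc=m-m.mean(0);qc=q-q.mean(0)
    a=np.arctan2((mc[:,0]*qc[:,1]-mc[:,1]*qc[:,0]).sum(),(mc*qc).sum())
    R=np.array([[np.cos(a),-np.sin(a)],[np.sin(a),np.cos(a)]]); c=q.mean(0)-R@m.mean(0)
    print('centre',c.round(4),'yaw',a.round(4),'z',pts[:,2].mean().round(4),'err mm',((q-(m@R.T+c))*1e3).round(1).tolist()); return c,a
print('caddy');C=corners([(38,180),(577,58),(722,385),(140,535)],[(632,315),(180,545),(35,248),(478,22)],5,(305,225),(185,190))
cc,ca=fit([(-.12,-.18),(-.12,.18),(.12,.18),(.12,-.18)],C)
print('heater');H=corners([(190,25),(398,143),(225,362),(5,228)],[(265,372),(30,288),(120,38),(350,120)],4,(185,185),(337,212))
hc,ha=fit([(-.12,-.11),(-.12,.11),(.12,.11),(.12,-.11)],H)
R=np.array([[np.cos(ha),-np.sin(ha)],[np.sin(ha),np.cos(ha)]])
print('cradle pred',hc+R@[-.035,.05],'pivot',hc+R@[.03,-.055])
print('saddles');corners([(312,135),(248,213)],[(105,270),(140,175)],4,(185,185),(337,212),False)
print('column ends');N=corners([(403,240),(435,345)],[(308,335),(268,243)],5,(305,225),(185,190),False)
print('col yaw',np.arctan2(*(N[1]-N[0])[[1,0]]),'mid',N.mean(0))
print('handle ends');G=corners([(172,215),(640,110)],[(490,157),(115,345)],5,(305,225),(185,190),False);print('handle mid',G.mean(0))
# column silhouette in scene: low-saturation blob
hsv=cv2.cvtColor(S,cv2.COLOR_BGR2HSV); m=(hsv[...,1]<120).astype(np.uint8)
n,l,st,ce=cv2.connectedComponentsWithStats(m,connectivity=4)
u=up((420,290),5,(305,225)).round().astype(int);k=l[u[1],u[0]];print('blob',st[k],ce[k])
ys,xs=np.nonzero(l==k);p=np.array([onz('scene',(x,y),.018+.008)[:2] for x,y in zip(xs,ys)])
(ctr,wh,an)=cv2.minAreaRect(np.float32(p*1000));w,v=np.linalg.eigh(np.cov(p.T));d=v[:,1]*np.sign(v[0,1]);print('floor rect',ctr,wh,an,'mean',p.mean(0),'yaw',np.arctan2(d[1],d[0]))
E
python3 m.py
```

```text
caddy
shift [-0.12 -0.67] [0.8  0.35]
[0.5549 0.0321 0.0311] res [0.0019 0.0019]
shift [-0.67 -0.53] [-2.25  1.93]
[0.401  0.3548 0.0347] res [0.0019 0.0019]
shift [ 0.03 -0.01] [-0.29 -0.4 ]
[0.6139 0.4578 0.0382] res [0.002 0.002]
shift [0. 0.] [-0.53 -0.19]
[0.7721 0.1395 0.0293] res [0.0019 0.0019]
centre [0.5855 0.2461] yaw 0.4538 z 0.0333 err mm [[-1.6, 0.4], [2.2, -0.5], [-0.5, -2.6], [-0.1, 2.7]]
heater
shift [-1.17 -0.49] [-1.32  0.3 ]
[ 0.3655 -0.2788  0.0558] res [0.0028 0.0028]
shift [0.3  0.78] [-0.85 -0.43]
[ 0.4449 -0.0781  0.0527] res [0.0009 0.0009]
shift [-0.54  0.3 ] [-0.28 -0.74]
[ 0.6641 -0.1646  0.0558] res [0.0002 0.0002]
shift [-1.11 -0.13] [-0.1  -0.25]
[ 0.5852 -0.3656  0.0564] res [0.0002 0.0002]
centre [ 0.515  -0.2218] yaw -0.3759 z 0.0552 err mm [[2.5, 1.3], [1.2, -2.7], [-2.8, -1.1], [-1.0, 2.6]]
cradle pred [ 0.50075128 -0.16242109] pivot [ 0.52266896 -0.2839514 ]
saddles
[ 0.4571 -0.146   0.0657] res [0.0013 0.0013]
[ 0.5387 -0.1778  0.0666] res [0. 0.]
column ends
[0.5479 0.2639 0.0231] res [0.0001 0.0001]
[0.6147 0.2918 0.0225] res [0.0004 0.0004]
col yaw 0.39631231039252973 mid [0.58129662 0.27784044 0.02280569]
handle ends
[0.6466 0.1243 0.185 ] res [0.0008 0.0008]
[0.5285 0.3695 0.1874] res [0.0026 0.0026]
handle mid [0.58755347 0.24689653 0.18620631]
blob [381 269  16  30 244] [388.44672131 283.63934426]
floor rect (583.2262573242188, 277.174560546875) (99.43333435058594, 30.25588607788086) 21.679885864257812 mean [0.5849095  0.27770049] yaw 0.3815573233128777
```

```bash
cat >> h.py <<'E'
def slant(yaw,s=np.radians(35),flip=1):
    u=np.array([np.cos(yaw),np.sin(yaw),0]); z=np.array([0,0,-np.cos(s)])+np.sin(s)*u
    y=flip*np.array([-u[1],u[0],0]); return np.column_stack([np.cross(y,z),y,z])
COL=np.array([.583,.2775,.018]);CY=.388; CR=np.array([.4995,-.1622,.079]);HY=-.374; PV=np.array([.5227,-.284,.074])
E
python3 - <<'E'
from h import *
for f in(1,-1):
  for n,p,y in(('col',COL,CY),('cradle',CR,HY)):
    R=slant(y,flip=f); z=R[:,2]
    for b in(.012,.25): q=robot.ik(p-b*z,R);print(f,n,b,None if q is None else np.round(q,2))
  R=slant(HY,0,f)
  for dx in(-.09,.06): q=robot.ik(PV+[dx*np.cos(HY),dx*np.sin(HY),.057],R);print('lever',f,dx,None if q is None else np.round(q,2))
print(robot.get_state()['qpos'])
print('bottle',tri((498,249),(150,283)))
E
```

```text
1 col 0.012 [ 0.33  0.91 -1.09  2.14  1.98  0.76 -0.11]
1 col 0.25 [-0.93 -0.08  0.32  2.36  0.53  0.29  0.89]
1 cradle 0.012 [ 0.85  0.36 -0.72  2.41  2.05  0.35 -0.54]
1 cradle 0.25 None
lever 1 -0.09 [-0.18  0.42  0.78  2.01 -0.39  0.86  2.01]
lever 1 0.06 [-0.04  0.66  0.69  1.63 -0.48  1.02  2.  ]
-1 col 0.012 [-0.37  0.57 -0.19  2.16  2.41  0.25  2.23]
-1 col 0.25 [-0.36 -0.06 -0.23  2.35  0.4   0.27 -2.12]
-1 cradle 0.012 [ 0.37  0.28 -0.19  2.42  2.38  0.22  2.19]
-1 cradle 0.25 None
lever -1 -0.09 [-0.28  0.47  0.92  2.02 -0.48  0.89 -1.04]
lever -1 0.06 [-0.25  0.85  1.09  1.64 -0.81  1.17 -0.9 ]
[-1.15649783  0.41789773 -0.01030509  1.61410881  0.00469919  1.11071955
 -0.05299395]
bottle (array([0.45695589, 0.57242341, 0.12436866]), [0.0012672065082387238, 0.0012672065082384345])
```

Run:
```python
from h import *
for sd in(26,30):
 for f in(1,-1):
  s=np.radians(sd)
  for n,p,y,offs in(('col',COL,CY,((.012,0),(.1,0),(.2,0))),('cradle',CR,HY,((.012,0),(.012,.06),(.012,.12),(.06,.1)))):
    R=slant(y,s,f); z=R[:,2]
    for b,h in offs: q=robot.ik(p-b*z+[0,0,h],R);print(sd,f,n,b,h,None if q is None else np.round(q,2))
```

```text
26 1 col 0.012 0 [-0.21  0.58 -0.38  2.05  1.26  0.26  0.29]
26 1 col 0.1 0 [-0.52  0.35 -0.01  2.12  0.3   0.23  1.15]
26 1 col 0.2 0 [-0.68  0.12  0.14  2.16  0.13  0.41  1.31]
26 1 cradle 0.012 0 [ 0.55  0.29 -0.37  2.31  1.02  0.21  0.44]
26 1 cradle 0.012 0.06 [-0.06  0.14  0.29  2.29  0.1   0.27  1.32]
26 1 cradle 0.012 0.12 [-0.68  0.02  0.92  2.24  0.1   0.43  1.35]
26 1 cradle 0.06 0.1 [-0.82 -0.13  0.97  2.26  0.39  0.54  1.08]
26 -1 col 0.012 0 [-0.3   0.57 -0.27  2.05  1.16  0.21 -2.79]
26 -1 col 0.1 0 [-0.9   0.38  0.44  2.14 -0.43  0.23 -1.31]
26 -1 col 0.2 0 [-0.94  0.13  0.43  2.17  0.02  0.41 -1.74]
26 -1 cradle 0.012 0 [ 0.55  0.29 -0.37  2.31  1.02  0.21 -2.7 ]
26 -1 cradle 0.012 0.06 [-0.5   0.18  0.78  2.3  -0.26  0.27 -1.47]
26 -1 cradle 0.012 0.12 [-0.45  0.02  0.68  2.24  0.12  0.44 -1.82]
26 -1 cradle 0.06 0.1 [-0.35 -0.07  0.53  2.25  0.23  0.51 -1.93]
30 1 col 0.012 0 [-0.07  0.62 -0.55  2.09  1.71  0.34 -0.11]
30 1 col 0.1 0 [-0.21  0.37 -0.37  2.18  1.14  0.22  0.35]
30 1 col 0.2 0 [-0.74  0.09  0.19  2.24  0.23  0.3   1.2 ]
30 1 cradle 0.012 0 [ 0.7   0.31 -0.55  2.35  1.6   0.24 -0.13]
30 1 cradle 0.012 0.06 [ 0.38  0.14 -0.19  2.33  0.6   0.2   0.84]
30 1 cradle 0.012 0.12 [-0.74 -0.02  0.95  2.3   0.27  0.35  1.18]
30 1 cradle 0.06 0.1 [-0.83 -0.19  0.95  2.32  0.6   0.48  0.87]
30 -1 col 0.012 0 None
30 -1 col 0.1 0 [-0.21  0.37 -0.37  2.18  1.14  0.22 -2.79]
30 -1 col 0.2 0 [-0.89  0.09  0.35  2.25  0.17  0.29 -1.89]
30 -1 cradle 0.012 0 None
30 -1 cradle 0.012 0.06 [-0.8   0.25  1.12  2.35 -0.83  0.22 -0.92]
30 -1 cradle 0.012 0.12 [-0.21  0.    0.42  2.29  0.25  0.35 -1.95]
30 -1 cradle 0.06 0.1 [-0.18 -0.09  0.35  2.31  0.32  0.42 -2.02]
```

```bash
cat >> h.py <<'E'
SL=np.radians(28)
def st(tag=''):
    s=robot.get_state(); print(tag,round(s['time'],2),np.round(s['ee_pos'],4),'q',np.round(s['qpos'],2),'F',np.round(s['force'],1),'op',round(s['opening'],4),'gf',np.round(s['grasp_force'],1))
def snap(f,boxes,k=4):
    out=[]
    for n,(x,y,w,h) in boxes: out.append(cv2.resize(robot.grab_frame(n)[y:y+h,x:x+w,::-1],None,fx=k,fy=k,interpolation=cv2.INTER_CUBIC))
    cv2.imwrite('pics/'+f,np.hstack(out))
E
python3 - <<'E'
from h import *
robot.gripper_to(.05)
R=slant(CY,SL);z=R[:,2]
robot.move_ptp(COL-.2*z,R);st('pre')
try: robot.move_linear(COL-.055*z,.1);st('near')
except robot.PlanningError as e: print('PE',e)
snap('near.png',[('scene',(340,220,100,110)),('top',(200,200,100,110))])
E
```

```text
pre 2.38 [0.4961 0.2428 0.1948] q [-0.71  0.11  0.17  2.2   0.17  0.36  1.27] F [ 0.4 -0.4 -1. ] op 0.0501 gf 0.0
PE the arm cannot follow that straight line within its joint ranges
```

View pics/near.png

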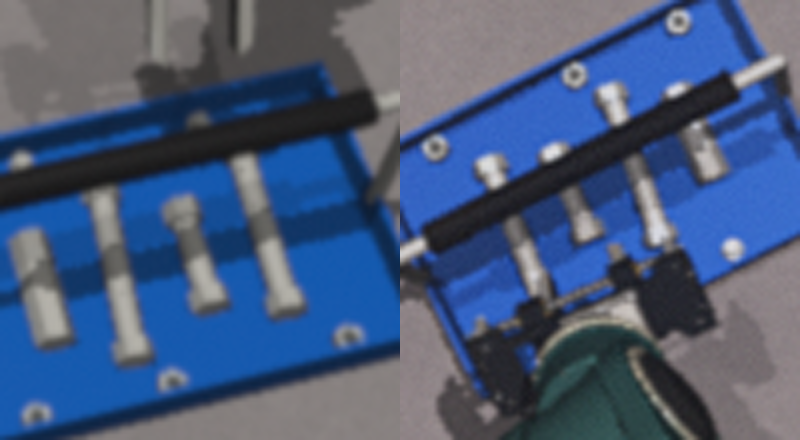

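The near-view shows the gripper lined up behind the short column at scene crop (193,255) and top crop (575,195). Nothing has been disturbed. The straight line is blocked by the joint-6 range, so I'll probe for better arm branches.

Run:
```python
from h import *
for sd in(25,28,32,36,40,44):
    R=slant(CY,np.radians(sd));z=R[:,2]
    for b in(.2,.15,.1,.05,.012):
        q=robot.ik(COL-b*z,R);print(sd,b,None if q is None else np.round(q,2))
```

```text
25 0.2 [-0.69  0.13  0.15  2.14  0.1   0.44  1.34]
25 0.15 [-0.67  0.24  0.15  2.13  0.07  0.34  1.36]
25 0.1 [-0.65  0.36  0.14  2.11  0.05  0.24  1.39]
25 0.05 [-0.36  0.48 -0.19  2.07  0.71  0.22  0.78]
25 0.012 [-0.21  0.58 -0.38  2.03  1.15  0.27  0.39]
28 0.2 [-0.71  0.11  0.17  2.2   0.17  0.35  1.27]
28 0.15 [-0.69  0.23  0.16  2.19  0.14  0.25  1.29]
28 0.1 [-0.37  0.35 -0.19  2.15  0.71  0.21  0.76]
28 0.05 [-0.21  0.49 -0.38  2.11  1.25  0.24  0.27]
28 0.012 [-0.21  0.58 -0.37  2.07  1.48  0.24  0.06]
32 0.2 [-0.77  0.08  0.21  2.28  0.33  0.24  1.1 ]
32 0.15 [-0.22  0.23 -0.37  2.25  0.96  0.21  0.51]
32 0.1 [-0.22  0.36 -0.37  2.21  1.43  0.21  0.06]
32 0.05 [ 0.08  0.58 -0.73  2.15  1.73  0.41 -0.12]
32 0.012 [ 0.21  0.77 -0.91  2.11  1.84  0.58 -0.09]
36 0.2 [ 0.12  0.11 -0.73  2.34  1.1   0.21  0.34]
36 0.15 [ 0.1   0.28 -0.73  2.31  1.62  0.28 -0.13]
36 0.1 [ 0.36  0.6  -1.08  2.25  1.82  0.58 -0.15]
36 0.05 [ 0.34  0.79 -1.08  2.2   1.94  0.69 -0.16]
36 0.012 [ 0.34  0.92 -1.09  2.15  2.02  0.76 -0.14]
40 0.2 [ 0.44  0.17 -1.08  2.41  1.75  0.28 -0.28]
40 0.15 [ 0.39  0.41 -1.08  2.37  1.94  0.48 -0.37]
40 0.1 [ 0.36  0.62 -1.08  2.31  2.04  0.63 -0.36]
40 0.05 [ 0.35  0.81 -1.08  2.25  2.12  0.75 -0.31]
40 0.012 [ 0.34  0.94 -1.09  2.19  2.17  0.81 -0.26]
44 0.2 [ 0.41  0.19 -1.07  2.48  2.16  0.37 -0.7 ]
44 0.15 [ 0.38  0.45 -1.08  2.43  2.18  0.57 -0.6 ]
44 0.1 [ 0.36  0.67 -1.08  2.36  2.23  0.72 -0.51]
44 0.05 [ 0.36  0.86 -1.09  2.29  2.28  0.83 -0.42]
44 0.012 [ 0.35  0.98 -1.09  2.22  2.32  0.88 -0.35]
```

Run:
```python
from h import *
R=slant(CY,np.radians(40))
robot.move_ptp(COL-.2*R[:,2],R);st('pre')
for sd in(28,30,32,34,36):
  for n,p,y,offs in(('col',COL,CY,((.012,0),(.1,0),(.2,0))),('cradle',CR,HY,((.012,0),(.012,.06),(.012,.12)))):
    R=slant(y,np.radians(sd)); z=R[:,2]
    for b,h in offs: q=robot.ik(p-b*z+[0,0,h],R);print(sd,n,b,h,None if q is None else np.round(q,2))
```

```text
pre 4.15 [0.4641 0.2289 0.1713] q [ 0.44  0.17 -1.08  2.41  1.75  0.28 -0.28] F [-0.5  0.8  0.9] op 0.0501 gf 0.0
28 col 0.012 0 [ 0.28  0.84 -1.03  2.06  1.66  0.68  0.12]
28 col 0.1 0 [ 0.14  0.46 -0.8   2.14  1.22  0.41  0.36]
28 col 0.2 0 [ 0.34  0.21 -0.97  2.17  0.64  0.44  0.85]
28 cradle 0.012 0 [ 1.06  0.43 -0.97  2.32  1.47  0.42  0.08]
28 cradle 0.012 0.06 [ 0.99  0.21 -0.84  2.28  0.83  0.33  0.65]
28 cradle 0.012 0.12 [ 0.44  0.03 -0.24  2.24  0.23  0.4   1.22]
30 col 0.012 0 [ 0.29  0.86 -1.04  2.08  1.76  0.69  0.05]
30 col 0.1 0 [ 0.2   0.49 -0.87  2.17  1.39  0.43  0.2 ]
30 col 0.2 0 [ 0.37  0.19 -1.    2.21  0.73  0.39  0.76]
30 cradle 0.012 0 [ 1.02  0.41 -0.91  2.34  1.61  0.39 -0.07]
30 cradle 0.012 0.06 [ 1.04  0.22 -0.9   2.31  1.    0.31  0.49]
30 cradle 0.012 0.12 [ 0.69  0.03 -0.49  2.26  0.29  0.35  1.15]
32 col 0.012 0 [ 0.29  0.85 -1.03  2.1   1.84  0.69 -0.03]
32 col 0.1 0 [ 0.27  0.53 -0.97  2.2   1.56  0.48  0.06]
32 col 0.2 0 [ 0.38  0.18 -1.    2.25  0.83  0.34  0.65]
32 cradle 0.012 0 [ 1.02  0.41 -0.91  2.37  1.76  0.4  -0.22]
32 cradle 0.012 0.06 [ 1.09  0.23 -0.96  2.33  1.19  0.3   0.3 ]
32 cradle 0.012 0.12 [ 1.18  0.05 -0.98  2.28  0.43  0.31  1.02]
34 col 0.012 0 [ 0.28  0.84 -1.    2.13  1.93  0.67 -0.13]
34 col 0.1 0 [ 0.32  0.56 -1.03  2.23  1.7   0.53 -0.06]
34 col 0.2 0 [ 0.36  0.16 -0.98  2.29  0.98  0.29  0.5 ]
34 cradle 0.012 0 [ 1.02  0.42 -0.92  2.39  1.9   0.42 -0.36]
34 cradle 0.012 0.06 [ 1.11  0.23 -0.97  2.36  1.39  0.29  0.11]
34 cradle 0.012 0.12 [ 1.31  0.05 -1.12  2.3   0.54  0.27  0.92]
36 col 0.012 0 [ 0.25  0.82 -0.96  2.15  2.03  0.66 -0.23]
36 col 0.1 0 [ 0.34  0.58 -1.05  2.26  1.83  0.55 -0.17]
36 col 0.2 0 [ 0.39  0.16 -1.01  2.33  1.21  0.26  0.27]
36 cradle 0.012 0 [ 1.    0.42 -0.9   2.41  2.04  0.44 -0.5 ]
36 cradle 0.012 0.06 [ 1.1   0.22 -0.97  2.38  1.59  0.29 -0.1 ]
36 cradle 0.012 0.12 [ 1.04  0.02 -0.85  2.33  0.59  0.21  0.86]
```

```bash
sed -i 's/radians(28)/radians(30)/' h.py
python3 - <<'E'
from h import *
R=slant(CY,SL);z=R[:,2]
robot.move_ptp(COL-.17*z,R);st('pre')
robot.move_linear(COL-.05*z,.1);st('near')
print(robot.move_linear(COL-.012*z,.05,threshold=6));st('at')
snap('grasp.png',[('scene',(340,220,100,110)),('top',(200,200,100,110))])
E
```

```text
pre 5.01 [0.504  0.2454 0.165 ] q [ 0.27  0.28 -0.92  2.21  0.95  0.38  0.57] F [ 0.4 -0.8  0.3] op 0.05 gf 0.0
near 6.36 [0.5598 0.268  0.0617] q [-0.02  0.54 -0.61  2.13  1.55  0.34  0.02] F [-0.  -0.3  0.1] op 0.0501 gf 0.0
False
at 7.27 [0.5774 0.2752 0.0286] q [-0.04  0.63 -0.58  2.09  1.71  0.36 -0.1 ] F [-0.3 -0.5 -0.2] op 0.0498 gf 0.0
```

View pics/grasp.png

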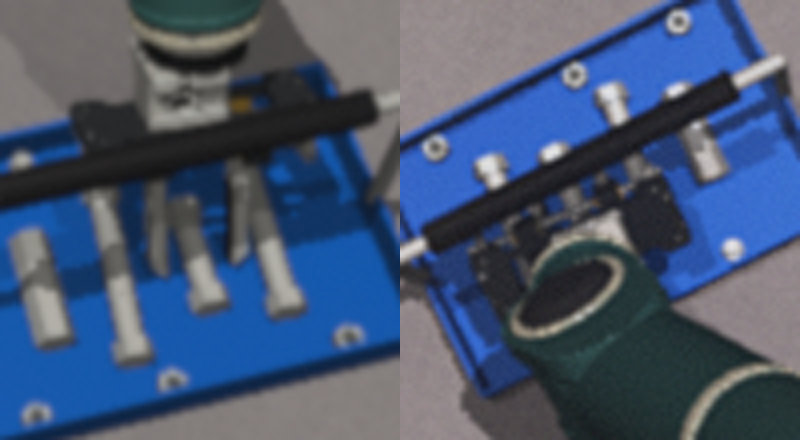

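The fingers straddle the short column's waist, with tips at scene crop (160,270) and (236,258), and clear the neighbours. I'll grip, lift out and carry.

Run:
```python
from h import *
R=slant(CY,SL);z=R[:,2]
robot.gripper_to(.015);st('grip')
robot.move_linear(COL-.19*z,.1);st('up')
R2=slant(HY,SL);z2=R2[:,2]
p=CR-.012*z2+[0,0,.09]
try: robot.move_linear(p,.2,frame=R2)
except robot.PlanningError as e:
    print(e); q=robot.ik(p,R2); print(q); robot.move_ptp(p,R2)
st('over')
try: robot.move_linear(p-[0,0,.055],.1)
except robot.PlanningError as e: print(e)
st('low')
snap('over.png',[('scene',(185,175,100,110)),('top',(337,205,100,110))])
```

```text
grip 7.96 [0.5775 0.2752 0.0284] q [-0.04  0.63 -0.58  2.09  1.71  0.36 -0.1 ] F [-0.1 -1.2  1.4] op 0.0197 gf 30.0
up 9.89 [0.495  0.2416 0.1823] q [ 0.32  0.22 -0.96  2.21  0.8   0.38  0.7 ] F [ 0.3 -1.1 -2.7] op 0.0189 gf 30.0
over 12.05 [ 0.494  -0.1594  0.1794] q [ 0.87  0.11 -0.7   2.29  0.56  0.3   0.9 ] F [ 0.5  0.1 -1.8] op 0.0193 gf 30.0
low 12.75 [ 0.4942 -0.1596  0.1247] q [ 0.64  0.21 -0.48  2.33  1.09  0.21  0.37] F [ 0.  -0.1 -2.2] op 0.0193 gf 30.0
```

View pics/over.png

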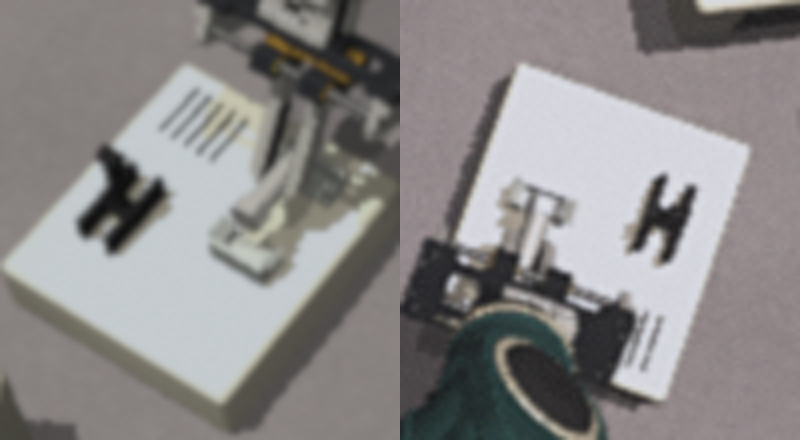

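The column is held level and aligned over the saddles: front saddle at top crop (540,200) and scene crop (245,240). I'll lower it by feel, since the contact height shows whether it's seated.

Run:
```python
from h import *
R2=slant(HY,SL);z2=R2[:,2]
p=CR-.012*z2
print(robot.move_linear(p+[0,0,.012],.06,threshold=5));st('lip')
print(robot.move_linear(p-[0,0,.006],.02,threshold=4));st('seat')
```

```text
False
lip 13.38 [ 0.494  -0.1602  0.1018] q [ 0.62  0.27 -0.45  2.35  1.43  0.2   0.03] F [ 0.5  0.6 -2.1] op 0.0193 gf 30.0
True
seat 14.03 [ 0.4939 -0.1601  0.0889] q [ 0.6   0.3  -0.43  2.36  1.62  0.2  -0.15] F [ 2.1 -0.2  0.8] op 0.019 gf 30.0
```

Run:
```python
from h import *
robot.gripper_to(.042);st('open')
e=np.array(robot.get_state()['ee_pos'])
robot.move_linear(e+[0,0,.1],.12);st('up')
R=slant(HY,0); u=R[:,0]*np.sign(R[0,0]) ; print(u)
u=np.array([np.cos(HY),np.sin(HY),0])
for f in(1,-1):
  R=slant(HY,0,f)
  for d in((.045,.13),(.045,.055),(-.02,.055),(-.085,.055),(-.085,.13)): q=robot.ik(PV+d[0]*u+[0,0,d[1]],R);print(f,d,None if q is None else np.round(q,2))
q=robot.ik(e+np.array([-.12*np.cos(HY),-.12*np.sin(HY),.15]),slant(HY,0));print(q)
```

```text
open 14.58 [ 0.4934 -0.16    0.0885] q [ 0.6   0.3  -0.43  2.36  1.62  0.2  -0.15] F [-0.4 -0.   0.3] op 0.0422 gf 0.0
up 15.93 [ 0.4933 -0.1599  0.1882] q [ 1.    0.1  -0.82  2.28  0.52  0.32  0.94] F [ 0.3 -0.2  0.2] op 0.0419 gf 0.0
[ 0.93087343 -0.36534184 -0.        ]
1 (0.045, 0.13) [ 0.88  0.53 -0.62  1.58  0.33  1.14  1.39]
1 (0.045, 0.055) [ 0.89  0.62 -0.63  1.64  0.42  1.02  1.32]
1 (-0.02, 0.055) [ 0.92  0.51 -0.61  1.81  0.35  0.93  1.35]
1 (-0.085, 0.055) [ 0.99  0.41 -0.65  1.97  0.32  0.87  1.38]
1 (-0.085, 0.13) [ 1.12  0.32 -0.78  1.9   0.27  1.03  1.42]
-1 (0.045, 0.13) [ 0.72  0.49 -0.38  1.59  0.2   1.11 -1.66]
-1 (0.045, 0.055) [ 0.71  0.57 -0.37  1.65  0.24  0.97 -1.69]
-1 (-0.02, 0.055) [ 0.76  0.47 -0.39  1.81  0.22  0.9  -1.68]
-1 (-0.085, 0.055) [ 0.81  0.36 -0.42  1.97  0.2   0.84 -1.66]
-1 (-0.085, 0.13) [ 0.84  0.26 -0.44  1.9   0.13  1.   -1.61]
[ 1.30945566  0.02290293 -1.08536413  2.08974884  0.02347156  1.04127617
  1.40913855]
```

Run:
```python
from h import *
u=np.array([np.cos(HY),np.sin(HY),0]);R=slant(HY,0)
e=np.array(robot.get_state()['ee_pos'])
robot.move_linear(e+[-.02,0,.07],.15);robot.gripper_to(0.0)
robot.move_ptp(PV+.05*u+[0,0,.15],R);st('above +x')
snap('placed.png',[('scene',(185,175,100,110)),('top',(337,205,100,110))])
```

```text
above +x 18.67 [ 0.5693 -0.3012  0.2245] q [ 1.16  0.71 -1.12  1.54  0.65  1.31  1.16] F [-0.4  0.7  0.2] op 0.0002 gf 0.0
```

View pics/placed.png

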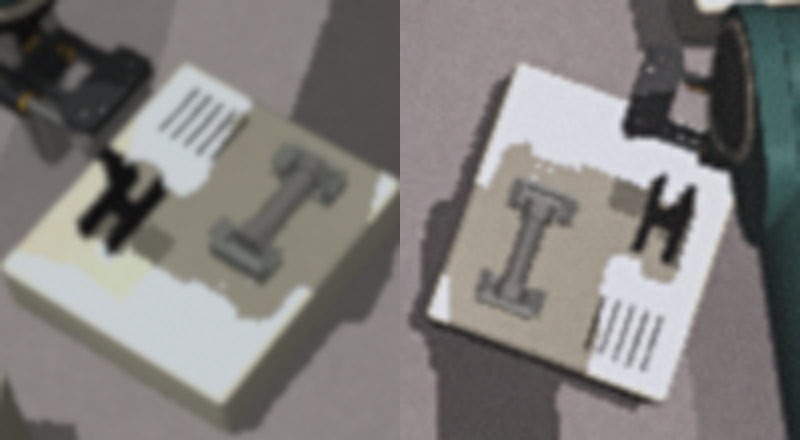

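The column lies in both saddles, at scene crop (280,195)-(245,245) and top crop (540,200)-(510,300). The lever is still near upright. Now I'll push it off by feel.

Run:
```python
from h import *
u=np.array([np.cos(HY),np.sin(HY),0])
f=lambda:round(float((np.array(robot.get_state()['ee_pos'])-PV)@u),4)
print(robot.move_linear(PV+.045*u+[0,0,.055],.1,threshold=8));st('down')
for x in (.02,.01,.0,-.004,-.008,-.012,-.016,-.020,-.024,-.028):
    r=robot.move_linear(PV+x*u+[0,0,.055],.03,threshold=14)
    F=np.array(robot.get_state()['force']);print(x,r,'x',f(),'Fu',round(float(F@u),1),'Fz',F[2].round(1),round(robot.get_state()['time'],1))
    if r or F@u>14: break
```

```text
False
down 19.87 [ 0.565  -0.3005  0.1297] q [ 1.13  0.79 -1.05  1.63  0.74  1.16  1.1 ] F [ 0.9 -0.7 -0. ] op 0.0005 gf 0.0
0.02 False x 0.0201 Fu 0.2 Fz 0.0 20.9
0.01 False x 0.0099 Fu 1.1 Fz -0.7 21.3
0.0 False x 0.0001 Fu 2.8 Fz -0.4 21.8
-0.004 False x -0.0038 Fu 4.0 Fz -0.2 22.1
-0.008 False x -0.0075 Fu 5.1 Fz 0.6 22.4
-0.012 True x -0.0086 Fu 5.4 Fz 4.3 22.6
```

Run:
```python
from h import *
u=np.array([np.cos(HY),np.sin(HY),0])
f=lambda:round(float((np.array(robot.get_state()['ee_pos'])-PV)@u),4)
for x in (-.0095,-.0105,-.0115,-.0125,-.0135,-.0145,-.0155):
    r=robot.move_linear(PV+x*u+[0,0,.055],.01,threshold=12)
    s=robot.get_state();F=np.array(s['force']);print(x,r,'x',f(),'Fu',round(float(F@u),1),'F',F.round(1),s['time'])
    if r or F@u>14: break
snap('off.png',[('scene',(185,175,100,110)),('top',(337,205,100,110))])
```

```text
-0.0095 False x -0.0085 Fu 4.2 F [ 3.8 -1.7  9.5] 22.8417
-0.0105 False x -0.0089 Fu 9.1 F [ 8.6 -3.   7.8] 23.0917
-0.0115 False x -0.0093 Fu 14.5 F [13.2 -5.9  5.2] 23.3417
```

View pics/off.png

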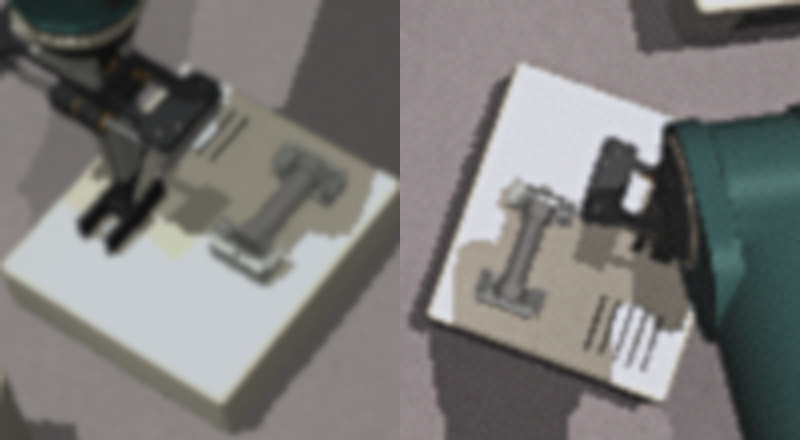

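The lever is at its off stop: force rose 5 N over 0.4 mm at x = -9 mm, which by geometry is about -0.6 rad. The column is undisturbed at scene crop (280,200). Now the other side, to throw it on.

Run:
```python
from h import *
u=np.array([np.cos(HY),np.sin(HY),0])
f=lambda:round(float((np.array(robot.get_state()['ee_pos'])-PV)@u),4)
P=lambda x,z:PV+x*u+[0,0,z]
robot.move_linear(P(.02,.055),.06);robot.move_linear(P(.02,.115),.12);robot.move_linear(P(-.09,.115),.12)
print(robot.move_linear(P(-.09,.055),.1,threshold=8));st('down')
for x in (-.06,-.04,-.02,-.0,.006,.008,.009,.01,.011,.012,.013,.014,.015,.016,.017,.018,.019,.02,.021,.022,.023):
    r=robot.move_linear(P(x,.055),.04 if x<.007 else .015,threshold=14)
    s=robot.get_state();F=np.array(s['force']);print(x,r,'x',f(),'Fu',round(float(F@u),1),'Fz',F[2].round(1),round(s['time'],1))
    if (r and x>0) or F@u<-14: break
```

```text
False
down 26.58 [ 0.4393 -0.251   0.1293] q [ 1.34  0.59 -1.13  1.97  0.64  0.99  1.1 ] F [ 0.7 -0.6  0.6] op 0.0005 gf 0.0
-0.06 False x -0.0602 Fu 0.1 Fz -1.1 27.5
-0.04 False x -0.0399 Fu 0.1 Fz 0.2 28.1
-0.02 False x -0.0199 Fu -0.5 Fz 0.5 28.8
-0.0 False x 0.0002 Fu -1.6 Fz -0.3 29.4
0.006 False x 0.0059 Fu -2.8 Fz 0.7 29.7
0.008 False x 0.0077 Fu -5.0 Fz -1.0 30.0
0.009 False x 0.0087 Fu -4.5 Fz -0.0 30.3
0.01 False x 0.0097 Fu -6.2 Fz -0.6 30.5
0.011 False x 0.0107 Fu -6.3 Fz 0.1 30.8
0.012 False x 0.0117 Fu -5.1 Fz -1.2 31.0
0.013 False x 0.0127 Fu -5.5 Fz 0.1 31.3
0.014 False x 0.0131 Fu -9.4 Fz 2.0 31.5
0.015 False x 0.0134 Fu -14.5 Fz 3.5 31.8
```

Run:
```python
from h import *
u=np.array([np.cos(HY),np.sin(HY),0]);P=lambda x,z:PV+x*u+[0,0,z]
robot.move_linear(P(-.03,.055),.06);robot.move_linear(P(-.06,.2),.15);st('clear')
snap('end.png',[('scene',(185,175,100,110)),('top',(337,205,100,110))])
```

```text
clear 33.8 [ 0.4666 -0.2621  0.2733] q [ 1.4   0.45 -1.21  1.76  0.44  1.25  1.27] F [0.4 0.2 0.2] op 0.0004 gf 0.0
```

View pics/end.png

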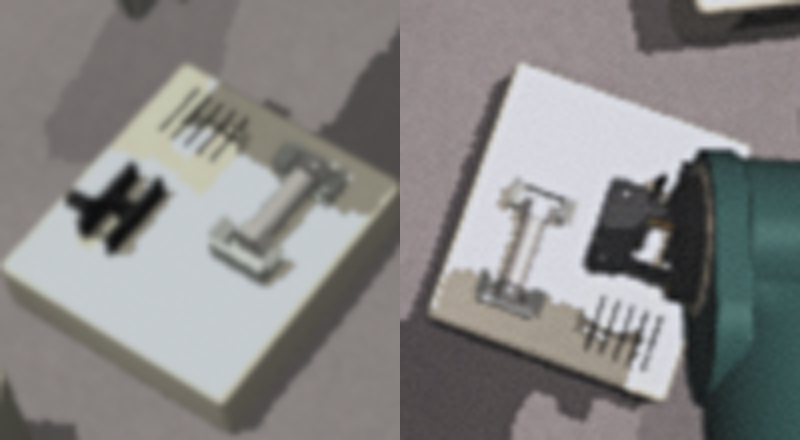

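The lever now leans to the on (+x) side, with its tip at scene crop (75,200). The column is seated in the cradle at scene crop (280,200), and the robot is clear of everything.

```bash
python3 -c "
from h import *
print(robot.sign_off())"
```

```text
the job is handed in; nothing more can be done
None
```

The short waisted column is lying in the heater cradle, the cutout lever was pulled to its off stop and then thrown to its on stop with about 15 N read at each, and the job was handed in at about 34 s.

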